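Unpin and hold open the lid of a board test fixture

TASK

Open the board test fixture so that a colleague can take the board out: draw the red-knobbed locking pin out of its clevis, park it lying in the notched rest beside it, knob still to the right, and let go of it. Then raise the lid by its front handle to 60 degrees from closed and hold it still there: it has no stay and falls shut by itself, so never let it drop, and finish the program while the gripper is still holding the lid up by the handle at 60 degrees. Leave the board in its nest and the other things on the bench where they are.

Things in the scene. Friction and masses are not known exactly. Their poses are not given: they have to be found in the camera images.
- fixture: board test fixture, bolted down: dark housing 240 deep (x) x 200 wide (y), 70 high, on an aluminium base plate 10 thick that reaches 135 beyond the housing's right side. Origin on the bench under the housing's centre; z up, +x to the back where the lid is hinged, +y to its left. Clevis, locking pin and pin rest are on the right. It stands at a different place and yaw each time
- lid_hinge (a joint): angle of the lid in rad: 0 closed, grows as the front edge rises; 1.047 is 60 degrees; end stop at 1.75. The hinge is free: let go below about 80 degrees the lid falls shut. While the pin is in, it has about 1 degree of play
- hinge (a point): centre of the hinge line at the back of the fixture, 85 above the bench; the line runs along the fixture's y
- lid: aluminium frame 229 x 200 x 34 with a clear window, 0.4 to 0.8 kg, bar handle at its front (-x); closed, its top is 107 above the bench. From its right rail a locking tongue, a steel plate 10 thick with a 14 bore, hangs down between the cheeks of the clevis: with the pin through it the lid cannot open. Origin on the hinge line, axes those of the fixture when closed
- handle (a point): middle of the lid's handle, a black round bar 12 thick along the fixture's y, 113 free between its steel arms. Closed: 137 above the bench, 30 above the lid's top, 20 ahead of its front edge, 255 ahead of and 52 above the hinge line; pinch it from above, fingers before and behind it. It turns with the lid and, being round, can turn between the finger pads
- pin: loose locking pin, 55 g: steel shank 10 thick, 54 long; steel collar 18 thick, 5 long; red knob 20 thick, 28 long (its centre 19 from the origin to -y). Origin on the axis at the shoulder between shank and collar; shank to +y, knob to -y. At the start it lies level in the clevis, axes like the fixture's, knob to the fixture's right
- bore (a point): on the axis of the clevis bore, 1 outside (-y) the outer cheek, 56 above the bench. Bore 12 wide along the fixture's y through two steel cheeks and the tongue between, 43 from here to its far end. Cheeks 32 deep (x), tops 72 above the bench. At the start the pin's shoulder is 0 to 5 outside this point and 1 below; with the shoulder 55 outside it the tip is clear
- rest (a point): pin rest, 90 behind the clevis: two steel cheeks 44 deep, 8 thick, tops 72 above the bench, with open-topped notches 13 wide in line along the fixture's y, flared to 26 at the top, bottoms 47 up. The point is where the parked pin's origin belongs, knob to the right: on the axis of the lying shank, 52 above the bench, 4 outside the outer cheek. Inner cheek's far face 44 from here, housing 72
- board: green circuit board, 100 x 75 x 3 (parts on it to 7), loose in the nest under the lid, 76 above the bench; origin under its centre
- screwdriver: orange-handled screwdriver, 170 long, lying on the bench to the left of the fixture; origin under its middle; a bystander
- flux_bottle: small amber glass jar with a white cap, 34 across, 62 tall, standing on the bench right of the fixture; origin under its centre; a bystander
- phone: dark phone, 148 x 72 x 8, lying on the bench left of the fixture; origin under its centre; a bystander
- multimeter: yellow multimeter, 180 x 86 x 40 (about 52 to the top of its dial), lying on the bench right of the fixture; origin under its centre; a bystander
- screw_tray: blue divided tray of small screws, 110 x 80 x 18, on the bench left of the fixture's front; origin under its centre; a bystander
Not all that is in view belongs to the job. There is more than one size of the pin; the job needs the middle-sized.

How it is judged:
On the way, in this order (a step that is already met when the one before it is completed fails the run):
1. the pin is drawn clear of the clevis while the lid stays down ((y of pin in the frame of bore below -0.053 m or z of pin in the frame of bore above 0.03 m) and value of joint lid_hinge below 0.06 rad), for 0.1 s.
2. the pin lies let go in the notches of its rest, the lid still down (x of pin in the frame of rest between -0.004 and 0.004 m and z of pin in the frame of rest between -0.004 and 0.004 m and y of pin in the frame of rest between -0.01 and 0.01 m and angle between the y axis of pin and the y axis of fixture, either way round below 0.12 rad and contact force between the fingers and pin below 0.1 N and linear speed of pin below 0.02 m/s and value of joint lid_hinge below 0.06 rad), for 0.2 s.
3. the lid is being raised by the gripper's fingers (value of joint lid_hinge above 0.3 rad and contact force between the fingers and lid above 0.5 N), for 0.05 s.
At the end, for the whole second after the job is handed in: the lid stands still at 60 degrees within 6 degrees, held up by the gripper's fingers at the handle and by nothing else; the pin lies let go in both notches of its rest, level, within 4 mm across and in height and 10 mm along its axis; the board and the bystanders are where they were (value of joint lid_hinge between 0.9425 and 1.1519 rad and velocity of joint lid_hinge between -0.06 and 0.06 rad/s and contact force between the fingers and lid above 0.8 N and distance between the grasp point and handle below 0.075 m and contact force between lid and pin below 0.05 N and x of pin in the frame of rest between -0.004 and 0.004 m and z of pin in the frame of rest between -0.004 and 0.004 m and y of pin in the frame of rest between -0.01 and 0.01 m and angle between the y axis of pin and the y axis of fixture, either way round below 0.12 rad and contact force between the fingers and pin below 0.1 N and linear speed of pin below 0.02 m/s and distance of each of screwdriver, flux_bottle, phone, multimeter, screw_tray from where it was at the start of the episode below 0.02 m and distance of board from where it was at the start of the episode below 0.006 m); the arm keeps its last pose, push and grip.
It fails at once if the lid drops (turns shut faster than 1.5 rad/s) (velocity of joint lid_hinge below -1.5 rad/s).
It fails at once if the board is moved in its nest (distance of board from where it was at the start of the episode above 0.006 m).
It fails at once if another thing on the bench is pushed more than 20 mm (distance of any of screwdriver, flux_bottle, phone, multimeter, screw_tray from where it was at the start of the episode above 0.02 m).
It also fails if it takes over 58 s, if anything falls off the work surface, if the arm or the gripper's body presses on something with over 40 N, if the wrist force passes 120 N, or if a joint passes its speed limit or range.

ROBOT

A 6-joint arm with a two-finger parallel gripper is mounted at the origin on the work surface. World frame = base frame: x ahead of the robot, y to its left, z up, the work surface at z = 0. Lengths are in m, angles in rad, forces in N, time in s.
With the tool pointing down it reaches from about 0.275 to 0.825 m from the base axis. Payload 4.9 kg.
Tool frame: the origin (TCP) lies midway between the tips of the shut fingers; the grasp point (between the pads) lies 19 mm behind it (bot.grip_depth is the distance from the TCP to the grasp point, in m); z points along the fingers, y is the line along which they close (so a half turn about z gives the same grasp; the last joint's range is limited). The gripper opens to 85 mm and grips with 20 to 120 N. Pads are 22 mm wide; open, the fingers measure 114 mm over their backs; the gripper's body (76 mm by 85 mm) begins 54 mm behind the grasp point. The pads swing forward as they close: fully open they stand 13 mm farther back than shut.
Start: joints at [1.016, 0.326, -0.193, 1.052, 0, 1.437], TCP at [0.225, 0.502, 0.231] pointing down, gripper open.
Joint ranges: [-2.65, 2.65], [-0.97, 1.79], [-1.3, 1.35], [-1.93, 2.1], [-1.47, 1.37], [-3.14, 3.14]. Speed limits (rad/s): [2.57, 2.57, 3.14, 3.14, 3.14, 3.14].

INTERFACE

Orientations are given as a unit quaternion [w, x, y, z].
In Python, from cell import bot gives the robot as it stands. Calls block until the motion is done:
- bot.move_pose(position, orientation): joint-space move of the TCP to a pose.
- bot.move_linear(position, speed=0.15, rotation=None, until_force=None): straight line of the TCP; rotation=None keeps the orientation; speed is the mean speed in m/s. With until_force (N) it stops when the force on the tool has changed by that much, and returns True; else False.
- bot.goto_joints(angles): joint-space move.
- bot.set_gripper(opening, grasp_force=None): opening from 0.0 (shut) to 1.0 (fully open); grasp_force is the grip in N (None keeps the last); returns when the fingers have stopped.
- bot.wait(seconds).
- bot.solve_ik(position, orientation): joint angles nearest the present ones, or None.
- bot.camera(name): name is "side" or "top" or "wrist"; returns the picture (400x640x3 uint8, red, green, blue); there is no depth.
- bot.calibration(name): a dict with "mtx" (3x3 intrinsics, pixels), "k1" (the pictures are not rectified: a ray, as slopes to the right and down, at radius r is drawn at 1 + k1 r^2 times it, then the intrinsics apply), "extrinsics" (4x4, takes a point from world to camera coordinates); the wrist camera has in their place "hand_eye" (4x4, takes a point from camera to tool coordinates, whose origin is the TCP and whose axes are the flange's). Camera axes: x right, y down, z forward; pixel columns grow to the right and rows downward; lengths in m; the calibration is good to about 2 mm. A picture is of the moment at which its call begins: read the wrist's pose just before it. calibration takes no time and is no camera call.
A pose or a line that the arm cannot do raises bot.PlanningError and nothing moves.
- bot.close_job(): hands the job in; it is judged then, once.
Trained networks look in the newest picture that a camera, given by its name, has taken for a name from the list of things; names that differ only in an ending like _2 or _b are one class to them, and where a whole thing is asked for, a point or a joint stands for the part that bears it (a point fixed in the world has none). Each returns a list of dicts, best first, with "confidence" (0 to 1); they miss things now and then, are a little off and sometimes report something else, mostly with a low value. They report only what shows in the picture. A call takes as long as a camera call. They do not tell look-alikes from the thing itself.
- bot.search_frame(camera, thing): "bbox" ([left, top, width, height] in pixels, round what is visible of it).
Readings, each from a call of its own:
- bot.read_clock(): time.
- bot.read_joint_positions(): joint angles.
- bot.read_joint_vel(): joint speeds.
- bot.read_joint_efforts(): joint torques, N m.
- bot.read_position(): TCP position.
- bot.read_tool_rot(): TCP orientation.
- bot.read_ft_force(): force on the tool from outside, world axes, zero at the start.
- bot.read_moment(): the same for the moment, N m.
- bot.read_gripper_width(): opening from 0.0 (shut) to 1.0 (fully open).
- bot.read_finger_force(): force on a finger pad.
Only numpy, scipy, OpenCV 4.12 (cv2) and the standard library are available. Lean on these libraries where they do the work, as an engineer would, in place of code of your own. Each camera call takes 0.05 s, during which the arm holds its last target. There are 200 camera calls.

## Working session

There is one attempt and no reset: what is moved stays moved. The work goes in short steps, each a Python script; the robot and the scene stay as the last script left them, time stands still between calls to the robot, and variables do not carry over. Pictures are saved under pics/ and viewed, at most 10 in all, crops included, and the job is handed in when it is done.

```bash
mkdir -p pics; ls; python3 - <<'E'
from cell import bot
import cv2,numpy as np
for c in ["side","top"]:
    im=bot.camera(c); cv2.imwrite(f"pics/{c}0.png",im[:,:,::-1])
    k=bot.calibration(c); print(c,k)
    for t in ["fixture","lid","handle","pin","bore","rest","flux_bottle","multimeter"]:
        print(c,t,[(np.round(d["bbox"]).tolist(),round(d["confidence"],2)) for d in bot.search_frame(c,t)[:4]])
print(bot.calibration("wrist"),bot.grip_depth,bot.read_tool_rot())
E
```

```text
pics
side {'mtx': array([[413.30088877,   0.        , 310.45526906],
       [  0.        , 413.30088877, 195.49522098],
       [  0.        ,   0.        ,   1.        ]]), 'k1': 0.033579518558471515, 'extrinsics': array([[ 0.82688573, -0.56213197, -0.01635958, -0.40643754],
       [-0.42690257, -0.60849771, -0.668943  ,  0.31363443],
       [ 0.36607948,  0.56012337, -0.74313365,  0.82436684],
       [ 0.        ,  0.        ,  0.        ,  1.        ]])}
side fixture [([330.0, 285.0, 94.0, 78.0], 0.56), ([325.0, 250.0, 15.0, 14.0], 0.42)]
side lid [([258.0, 145.0, 126.0, 101.0], 0.86)]
side handle [([259.0, 140.0, 132.0, 107.0], 0.77)]
side pin [([274.0, 342.0, 28.0, 58.0], 0.95), ([328.0, 250.0, 15.0, 19.0], 0.58)]
side bore [([261.0, 143.0, 157.0, 159.0], 0.86)]
side rest [([259.0, 143.0, 160.0, 158.0], 0.93)]
side flux_bottle [([403.0, 252.0, 17.0, 29.0], 0.58), ([265.0, 126.0, 53.0, 30.0], 0.45)]
side multimeter [([330.0, 285.0, 93.0, 78.0], 0.81)]
top {'mtx': array([[458.84450452,   0.        , 315.69427532],
       [  0.        , 458.84450452, 199.01716255],
       [  0.     
[... 664 characters left out ...]
.0, 140.0, 85.0, 94.0], 0.32)]
top multimeter [([396.0, 188.0, 38.0, 60.0], 0.68)]
{'mtx': array([[290.02237886,   0.        , 316.55018595],
       [  0.        , 290.02237886, 201.07923063],
       [  0.        ,   0.        ,   1.        ]]), 'k1': -0.05110200522087991, 'hand_eye': array([[-5.29979061e-04, -9.63692869e-01, -2.67012686e-01,
         6.87143461e-02],
       [ 9.99999576e-01, -3.09603642e-04, -8.67434493e-04,
        -6.23424651e-04],
       [ 7.53272335e-04, -2.67013032e-01,  9.63692624e-01,
        -1.42834731e-01],
       [ 0.00000000e+00,  0.00000000e+00,  0.00000000e+00,
         1.00000000e+00]])} 0.0187 [-3.73765894e-06  2.08857221e-01  9.77946144e-01  1.78357312e-05]
```

```bash
python3 - <<'E'
import cv2
a=cv2.imread("pics/side0.png")[120:400,200:460]; b=cv2.imread("pics/top0.png")[110:320,200:460]
cv2.imwrite("pics/t1.png",cv2.resize(b,None,fx=3,fy=2.8,interpolation=cv2.INTER_CUBIC)); cv2.imwrite("pics/s1.png",cv2.resize(a,None,fx=2.14,fy=2.14,interpolation=cv2.INTER_CUBIC))
E
```

```text
(no output)
```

View pics/t1.png

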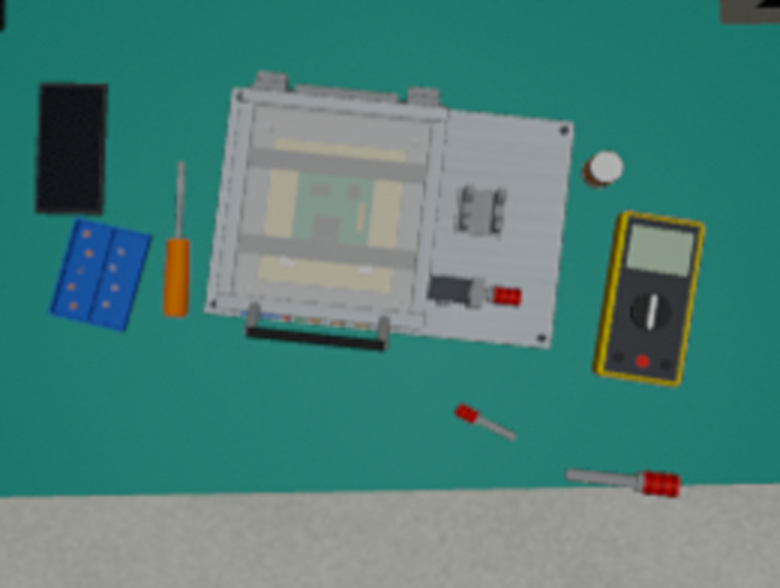

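View pics/s1.png

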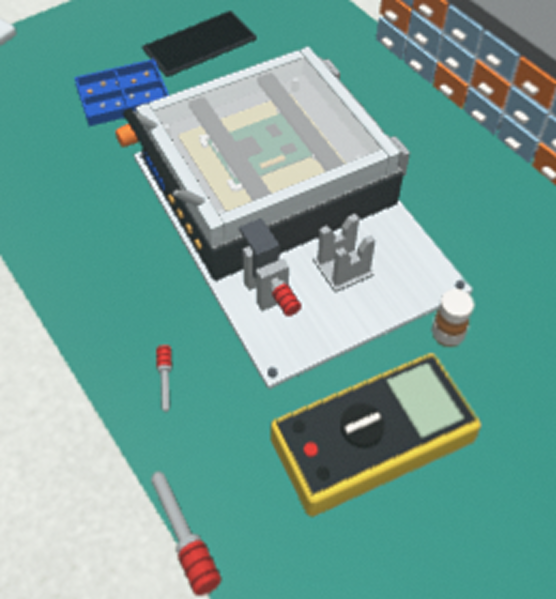

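In the top picture there are three red-knobbed pins: the one in the clevis at about (369,216), a small one on the bench at (356,257), and a large one at (420,283). The middle-sized pin in the clevis is the one I want. The rest is at about (360,185) and the handle bar at about (305,231). I'll fit the fixture pose from the plate corners and triangulate the knob.

```bash
cat > h.py <<'E'
from cell import bot
import cv2,numpy as np
from scipy.spatial.transform import Rotation as R
from scipy.optimize import least_squares
def cam(name):
    k=bot.calibration(name)
    if name!="wrist": return k["mtx"],k["k1"],k["extrinsics"]
    q=bot.read_tool_rot(); T=np.eye(4); T[:3,:3]=R.from_quat(q,scalar_first=True).as_matrix(); T[:3,3]=bot.read_position()
    return k["mtx"],k["k1"],np.linalg.inv(T@k["hand_eye"])
def proj(c,P):
    m,k1,E=c; p=np.atleast_2d(P)@E[:3,:3].T+E[:3,3]; s=p[:,:2]/p[:,2:]
    s=s*(1+k1*(s**2).sum(1,keepdims=True)); return s@m[:2,:2].T+m[:2,2]
def at_z(c,uv,z):
    f=lambda v:(proj(c,[v[0],v[1],z])-uv).ravel()
    return least_squares(f,[.45,0]).x
def tri(obs):
    return least_squares(lambda P:np.concatenate([(proj(c,P)-uv).ravel() for c,uv in obs]),[.45,-.1,.05])
def red(im,box=None):
    h=cv2.cvtColor(im,cv2.COLOR_RGB2HSV); m=(((h[...,0]<8)|(h[...,0]>172))&(h[...,1]>150)&(h[...,2]>60)).astype(np.uint8)
    n,l,s,c=cv2.connectedComponentsWithStats(m); return [(c[i].round(1).tolist(),s[i].tolist()) for i in range(1,n) if s[i][4]>15]
def down(psi): # tool down, closing line (tool y) along direction psi
    y=np.array([np.cos(psi),np.sin(psi),0]); z=np.array([0,0,-1.]); x=np.cross(y,z)
    return R.from_matrix(np.c_[x,y,z])
E
python3 - <<'E'
from h import *
t=cam("top"); s=cam("side")
tp=lambda u,v:np.array([200+u/3,110+v/2.8]); sp=lambda u,v:np.array([200+u/2.14,120+v/2.14])
for n,uv,z in [("BR",tp(573,123),.01),("FR",tp(551,348),.01),("handleL",tp(248,332),.137),("handleR",tp(384,344),.137),("bottle",tp(606,168),.06),("mmTL",tp(622,212),.04),("mmBL",tp(597,376),.04)]: print(n,at_z(t,uv,z).round(4))
for n,uv,z in [("BR",sp(470,290),.01),("FR",sp(271,384),.01)]: print("side",n,at_z(s,uv,z).round(4))
import cv2
for c in ("top","side"): print(c,red(cv2.imread(f"pics/{c}0.png")[:,:,::-1].copy()))
r=tri([(t,tp(507,296)),(s,sp(287,299))]); print("knob",r.x.round(4),r.cost)
E
```

```text
BR [ 0.6695 -0.1899]
FR [ 0.4223 -0.16  ]
handleL [0.4457 0.1387]
handleR [0.4314 0.0127]
bottle [ 0.6127 -0.2131]
mmTL [ 0.5672 -0.2314]
mmBL [ 0.392  -0.2008]
side BR [ 0.6664 -0.1902]
side FR [ 0.4256 -0.1587]
top [([412.6, 59.0], [408, 48, 10, 23, 40]), ([368.9, 215.2], [365, 213, 9, 6, 45]), ([355.1, 257.3], [352, 255, 7, 6, 27]), ([420.1, 282.5], [415, 279, 12, 8, 83])]
side [([544.1, 179.8], [542, 177, 5, 7, 18]), ([333.5, 259.4], [328, 253, 12, 14, 95]), ([276.3, 285.7], [274, 282, 6, 8, 42]), ([538.8, 303.6], [534, 300, 10, 8, 56]), ([344.6, 329.5], [342, 327, 6, 6, 31]), ([292.7, 384.7], [284, 373, 18, 24, 273])]
knob [ 0.4788 -0.1114  0.057 ] 3.76872415837154e-05
```

```bash
python3 - <<'E'
from h import *
yaw=-.122; K=np.array([.4788,-.1114]); ex=np.array([np.cos(yaw),np.sin(yaw)]); ey=np.array([-ex[1],ex[0]])
for a in (yaw,yaw+np.pi):
    q=down(a).as_quat(scalar_first=True)
    for P in ([*(K+.045*ex),.20],[*K,.036],[.55,.07,.32]): 
        j=bot.solve_ik(P,q); print(a,None if j is None else np.round(j,2))
a=yaw+np.pi
bot.move_pose([*(K+.045*ex-.0*ey),.21],down(a).as_quat(scalar_first=True))
c=cam("wrist"); np.save("wc.npy",np.array(c,dtype=object),allow_pickle=True)
im=bot.camera("wrist"); print(red(im)); cv2.imwrite("pics/w0.png",im[:,:,::-1]); print(bot.read_clock(), proj(c,[*K,.055]))
E
```

```text
-0.122 [-0.36  0.32 -0.28  0.97  0.    1.34]
-0.122 [-0.38  0.45 -0.59  0.53  0.    1.31]
-0.122 [-0.01  0.29 -0.01  1.27  0.    1.69]
3.0195926535897932 [-0.36  0.32 -0.28  0.97  0.   -1.81]
3.0195926535897932 [-0.38  0.45 -0.59  0.53  0.   -1.83]
3.0195926535897932 [-0.01  0.29 -0.01  1.27  0.   -1.46]
[([530.3, 18.8], [514, 0, 33, 39, 970]), ([417.4, 46.3], [412, 40, 12, 14, 138]), ([358.6, 189.8], [350, 176, 19, 29, 503]), ([456.5, 199.7], [448, 191, 18, 19, 215])]
3.6833 [[358.0494177  187.31259199]]
```

View pics/w0.png

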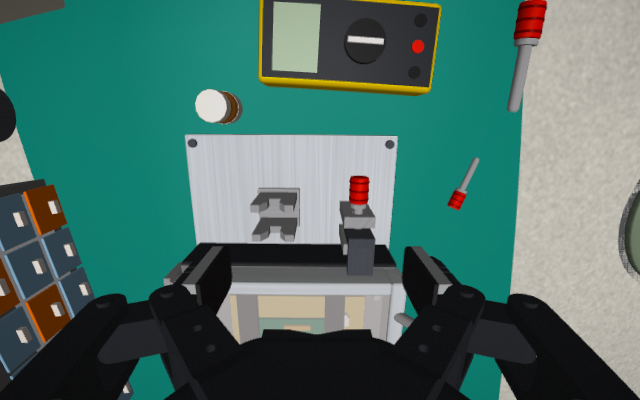

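The wrist view shows the clevis pin's knob at (359,190), with the tongue in the clevis. The rest is at (275,213). The small pin at (465,185) and the large one at (528,50) lie on the bench, so the choice stands. I'll crop in close to measure the notches.

```bash
python3 - <<'E'
import cv2
im=cv2.imread("pics/w0.png")[165:255,240:385]; cv2.imwrite("pics/w0c.png",cv2.resize(im,None,fx=5.5,fy=5.5,interpolation=cv2.INTER_CUBIC))
from h import *
c=np.load("wc.npy",allow_pickle=True)
for uv,z in [((186,136),.01),((397,136),.01),((358.6,190),.055)]: print(at_z(c,np.array(uv),z).round(4))
E
```

```text
[ 0.6673 -0.1863]
[ 0.4231 -0.1559]
[ 0.4785 -0.1084]
```

View pics/w0c.png

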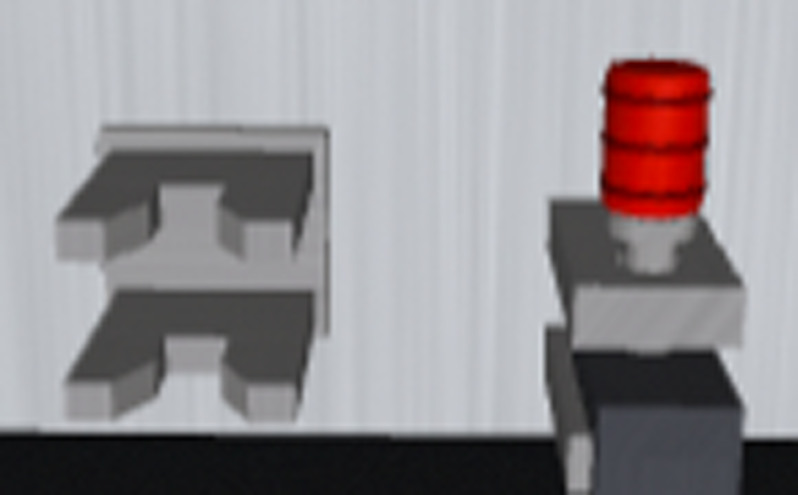

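The crop shows the middle pin's ribbed knob at crop (655,137) seated in the clevis. The rest's outer cheek top edge is centred at crop (176,218) and the inner one at (180,383). The clevis outer top edge is centred at (657,287).

```bash
python3 - <<'E'
from h import *
c=np.load("wc.npy",allow_pickle=True)
yaw=-.1235; ex=np.array([np.cos(yaw),np.sin(yaw)]); ey=np.array([-ex[1],ex[0]])
f=lambda u,v,z:at_z(c,np.array([240+(u+.5)/5.5-.5,165+(v+.5)/5.5-.5]),z)
K=np.array([.4785,-.1084])
for n,u,v,z in [("knob",655,137,.056),("restL",57,218,.072),("restR",295,218,.072),("outmid",175.5,218,.072),("inL",66,383,.072),("inR",297,383,.072),("clevL",572,287,.072),("clevR",743,287,.072)]:
    p=f(u,v,z); d=p-K; print(n,p.round(4),(d@ex).round(4),(d@ey).round(4))
E
```

```text
knob [ 0.4785 -0.1092] 0.0001 -0.0008
restL [ 0.5907 -0.1114] 0.1117 0.0108
restR [ 0.5472 -0.1061] 0.0679 0.0108
outmid [ 0.569  -0.1088] 0.0899 0.0108
inL [ 0.595  -0.0792] 0.112 0.0434
inR [ 0.5515 -0.0739] 0.0682 0.0432
clevL [ 0.4981 -0.0866] 0.0168 0.024
clevR [ 0.4665 -0.0827] -0.0151 0.024
```

```bash
cat >> h.py <<'E'
yaw=-.1235; ex=np.array([np.cos(yaw),np.sin(yaw),0]); ey=np.array([-ex[1],ex[0],0]); ez=np.array([0,0,1.])
K=np.array([.4785,-.1088,0]); QD=down(yaw+np.pi)
E
python3 - <<'E'
from h import *
q=QD.as_quat(scalar_first=True)
bot.set_gripper(.6,40)
bot.move_pose(K+.11*ez,q)
print(bot.move_linear(K+.038*ez,speed=.08,until_force=8))
bot.set_gripper(0,40); print(bot.read_gripper_width(),bot.read_finger_force(),bot.read_ft_force(),bot.read_position())
p=bot.read_position()
print(bot.move_linear(p-.058*ey,speed=.05,until_force=25),bot.read_ft_force(),bot.read_position())
bot.wait(.15)
print(bot.read_gripper_width(),bot.read_clock())
im=bot.camera("wrist"); print(red(im)); cv2.imwrite("pics/w1.png",im[:,:,::-1])
im=bot.camera("side"); cv2.imwrite("pics/s2.png",cv2.resize(im[200:320,260:440,::-1],None,fx=4.4,fy=4.4,interpolation=cv2.INTER_CUBIC))
E
```

```text
False
0.22174811441470108 38.81653010845184 [ 1.06030915 -1.19418502  1.26311613] [ 0.47910074 -0.10898331  0.03844203]
False [ 0.11856156  0.85999632 -1.05885089] [ 0.47187617 -0.16623574  0.03839321]
0.22242786483653035 7.525
[([628.5, 36.2], [611, 0, 29, 65, 1278]), ([435.7, 84.1], [422, 70, 28, 29, 622]), ([316.5, 267.7], [296, 234, 43, 69, 2560])]
```

View pics/w1.png

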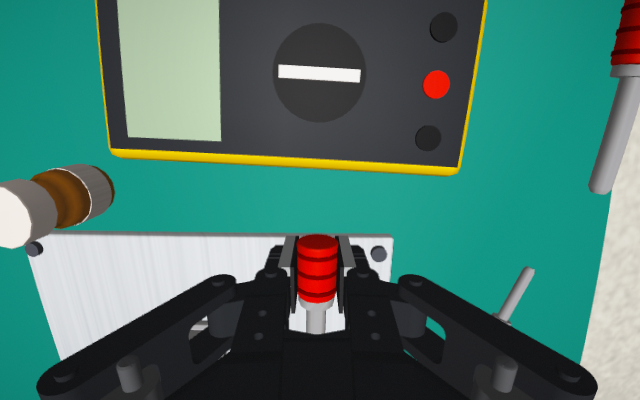

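The knob sits squarely between the pads at (317,268) with the shank clear. The bottle and multimeter are untouched. Next I park it.

```bash
python3 - <<'E'
from h import *
p=np.array([.47910,-.10898,.0384])
c=cam("wrist"); n=bot.read_position()
print("knob off along y at z.055:",(at_z(c,np.array([316.5,268]),.055)-n[:2])@ey[:2],(at_z(c,np.array([316.5,268]),.055)-n[:2])@ex[:2])
bot.move_linear(n+.042*ez,speed=.12)
t=p+.090*ex-.0114*ey
n=bot.read_position()
m=np.r_[t[:2],n[2]]
bot.move_linear(m,speed=.12)
c=cam("wrist"); im=bot.camera("wrist"); print(red(im)); cv2.imwrite("pics/w2.png",im[:,:,::-1])
print(bot.read_position(),m,bot.read_clock())
E
```

```text
knob off along y at z.055: 0.0005057658486221796 -0.0010831045480647406
[([563.1, 13.5], [553, 2, 21, 24, 383]), ([316.5, 267.7], [296, 235, 42, 68, 2545]), ([574.8, 250.6], [560, 236, 30, 30, 525])]
[ 0.56616053 -0.13148355  0.08020569] [ 0.5670102  -0.13137994  0.08047258] 9.1667
```

View pics/w2.png

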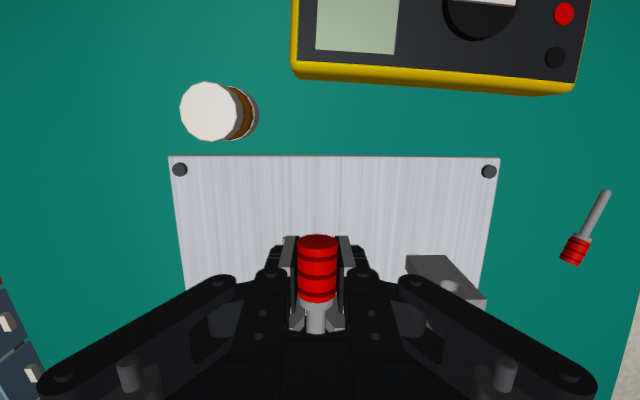

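The shank at (317,318) lines up with the flare of the notch. I'll lower it.

```bash
python3 - <<'E'
from h import *
t=np.array([.5670,-.1314,0])
print(bot.move_linear(t+.0345*ez,speed=.05,until_force=5),bot.read_position(),bot.read_ft_force())
bot.wait(.2)
bot.set_gripper(.5); bot.wait(.3)
p=bot.read_position(); bot.move_linear(p*[1,1,0]+.16*ez-.03*ey,speed=.15)
c=cam("wrist"); im=bot.camera("wrist"); cv2.imwrite("pics/w3.png",im[:,:,::-1]); r=red(im); print(r,bot.read_clock())
for (u,s) in r:
    k=np.r_[at_z(c,np.array(u),.055),0]; print(u,(k-K)@ex,(k-K)@ey)
cv2.imwrite("pics/w3c.png",cv2.resize(im[120:320,180:460,::-1],None,fx=2.8,fy=2.8,interpolation=cv2.INTER_CUBIC))
E
```

```text
True [ 0.56639632 -0.13124463  0.03472402] [-1.57275213 -0.2752753   6.91586863]
[([599.8, 49.5], [579, 29, 41, 42, 1259]), ([481.6, 82.0], [475, 75, 14, 15, 177]), ([314.5, 231.0], [304, 214, 22, 35, 683]), ([508.1, 244.5], [498, 234, 21, 22, 279])] 11.9667
[599.8, 49.5] -0.1481961440270347 -0.17028640467477063
[481.6, 82.0] -0.04800553479739181 -0.14087224980073484
[314.5, 231.0] 0.08843913302378563 -0.012127884623493684
[508.1, 244.5] -0.0955955276368397 0.002868904392273052
```

View pics/w3c.png

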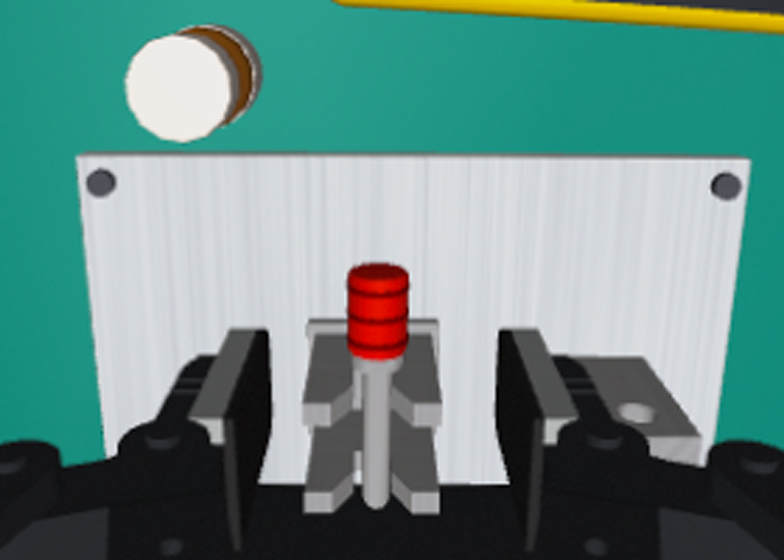

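The pin lies in both notches of the rest at crop (377,430), released, with the knob to the right and 0.1 mm off along its axis. Now the handle.

```bash
python3 - <<'E'
from h import *
q=QD.as_quat(scalar_first=True)
H=np.array([.4386,.0757,0])
p=bot.read_position(); bot.move_linear(p*[1,1,0]+.22*ez,speed=.2)
bot.set_gripper(.8)
bot.move_pose(H+.25*ez,q)
c=cam("wrist"); np.save("wc2.npy",np.array(c,dtype=object),allow_pickle=True)
im=bot.camera("wrist"); cv2.imwrite("pics/w4.png",im[:,:,::-1])
print(proj(c,[H+.137*ez-.06*ey,H+.137*ez,H+.137*ez+.06*ey]).round(1),bot.read_position(),bot.read_clock())
E
```

```text
[[316.3 131.2]
 [316.4 198.5]
 [316.5 258.2]] [0.43962418 0.07489034 0.24997295] 13.875
```

View pics/w4.png

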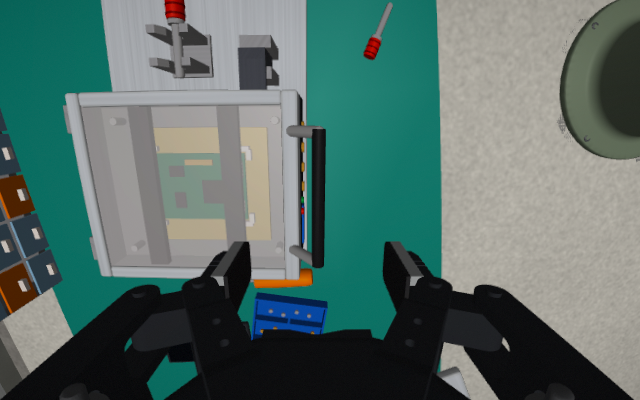

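The handle bar runs from (319,128) to (318,267), within about 2 px of the estimate. I'll grasp it and raise the lid along the arc.

```bash
python3 - <<'E'
from h import *
c=np.load("wc2.npy",allow_pickle=True)
H=np.r_[at_z(c,np.array([318.5,197.]),.137),0]; print("H",H)
q=QD.as_quat(scalar_first=True)
bot.set_gripper(.5)
print(bot.move_linear(H+.12*ez,speed=.12,until_force=8),bot.read_position())
bot.set_gripper(0,60); print(bot.read_gripper_width(),bot.read_finger_force(),bot.read_ft_force(),bot.read_position())
p0=bot.read_position(); np.save("p0.npy",p0)
a0=np.arctan2(52,255); r=np.hypot(.255,.052)
f=lambda t:p0+r*((np.cos(a0)-np.cos(a0+t))*ex+(np.sin(a0+t)-np.sin(a0))*ez)
print([bot.solve_ik(f(t),q) is not None for t in (.3,.6,.8,1.047)])
for d in (3,6,10):
    bot.move_linear(f(np.radians(d)),speed=.05)
    print(d,bot.read_gripper_width(),bot.read_finger_force(),bot.read_ft_force().round(1),(bot.read_position()-f(np.radians(d))).round(4))
print(bot.read_clock())
E
```

```text
H [0.43650028 0.07453301 0.        ]
False [0.4370696  0.07455581 0.12055826]
0.11404027660392821 58.47138047218323 [ 5.1499758  -1.12763935  0.94495204] [0.4383165  0.07437283 0.12075942]
[True, True, True, True]
3 0.11136797040220582 58.43381881713867 [ 3.7  0.1 -5. ] [-0.0002  0.     -0.0003]
6 0.11406626359524828 58.443278074264526 [ 2.6  0.5 -4.2] [-0.0003 -0.     -0.0002]
10 0.11514027628629159 58.466100096702576 [ 0.8 -1.  -3.1] [-0.0004  0.      0.0001]
17.2667
```

Weight is on the tool and the grip is firm, so I'll carry on.

```bash
python3 - <<'E'
from h import *
p0=np.load("p0.npy"); a0=np.arctan2(52,255); r=np.hypot(.255,.052)
f=lambda t:p0+r*((np.cos(a0)-np.cos(a0+t))*ex+(np.sin(a0+t)-np.sin(a0))*ez)
for d in range(15,61,5):
    bot.move_linear(f(np.radians(d)),speed=.06); F=bot.read_ft_force()
    print(d,round(bot.read_finger_force(),1),F.round(1),(bot.read_position()-f(np.radians(d))).round(4))
    if np.linalg.norm(F)>30: break
bot.wait(.5); print(bot.read_clock(),bot.read_gripper_width(),bot.read_finger_force(),bot.read_ft_force())
im=bot.camera("side"); cv2.imwrite("pics/s3.png",cv2.resize(im[60:330,180:460,::-1],None,fx=2.1,fy=2.1,interpolation=cv2.INTER_CUBIC))
E
```

```text
15 58.6 [-3.3 -0.6 -1.4] [-0.0007 -0.      0.    ]
20 58.5 [-8.  -1.6  1.2] [-0.0007 -0.0001  0.0007]
25 58.5 [-8.6 -1.   1.7] [-0.0011 -0.0001  0.0007]
30 58.5 [-10.5  -1.9   4.6] [-0.0015 -0.0002  0.0009]
35 58.6 [-10.9  -2.2   8.5] [-0.0015 -0.0003  0.0018]
40 58.7 [-14.1  -1.9  11.7] [-0.0015 -0.0003  0.0024]
45 61.0 [-11.   -1.9  12.8] [ 0.0001 -0.0006  0.0034]
50 61.6 [-8.2 -2.5 10.7] [ 0.001  -0.0009  0.0035]
55 61.6 [-7.5 -2.6  9.2] [ 0.0004 -0.001   0.0032]
60 62.1 [-4.4 -2.3  7.2] [ 0.0009 -0.0011  0.0028]
23.0167 0.11220545630639055 62.03305721282959 [-5.11719312 -3.94459613  6.49557264]
```

View pics/s3.png

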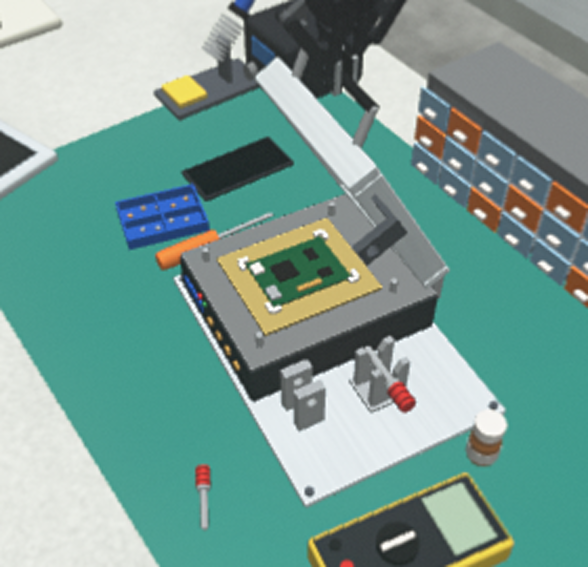

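The lid is up, held by the gripper at the top of the frame. The pin is in its rest at (385,380) and the board is in its nest. I'll check the lid angle against the lid's front-right corners, at crop (375,175) and (345,190).

```bash
python3 - <<'E'
from h import *
p0=np.load("p0.npy"); hg=p0*[1,1,0]+.255*ex; hg[2]=.085
c=cam("side")
for d in (54,57,60,63,66):
    t=np.radians(d); X=np.cos(t)*ex-np.sin(t)*ez; Z=np.sin(t)*ex+np.cos(t)*ez
    print(d,((proj(c,[hg-.235*X-.1*ey+s*Z for s in (.022,-.012)])-[180,60])*2.1).round(0).tolist())
E
```

```text
54 [[356.0, 183.0], [329.0, 209.0]]
57 [[367.0, 174.0], [339.0, 199.0]]
60 [[378.0, 166.0], [349.0, 190.0]]
63 [[389.0, 158.0], [359.0, 181.0]]
66 [[400.0, 150.0], [370.0, 172.0]]
```

The corners match about 59°, so I'm handing in.

```bash
python3 - <<'E'
from cell import bot
print(bot.close_job())
E
```

```text
the job is handed in; nothing more can be done
None
```

The pin is parked and let go in its rest, the gripper is holding the lid by its handle at about 59°, and the job is handed in; the judge returned no verdict.

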